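# Hold the clamp block against the sprung faceplate

### The job

Be my third hand: pick up the small aluminium clamp block, set it flat on the bed of the fastening jig, lengthwise between the two white guide lines with one short end toward the blue sprung faceplate, and push it squarely against the plate until the black pointer stands in the green part of the scale, never into the red. Finish while still holding it there in the gripper with that steady push, so that I can screw it on from behind; push on the block only, not on the plate itself, and leave everything else on the desk where it is.

Things in the scene. Friction and masses are not known exactly. Their poses are not given: they have to be found in the camera images.
- block: loose aluminium clamp block with two bores in its top, 0.06 to 0.12 kg. Solid size 26 mm along its x, 50 along y, 20 high; a screw head stands out 3 mm more at one long side (-x). Origin in its underside at mid-length; the solid spans x = -12..14 mm, so its middle is at x = +1 mm. Starts flat on the desk at any yaw within 70 degrees. Grasp it across the 26 mm. Either short end may go to the plate.
- block_center (a point): the middle of the solid block (x = +1 mm in its frame), 10 mm above its underside; axes as the block's
- jig: fastening jig bolted to the desk: dark steel bed 140 mm (its x = -75..65) by 116 mm (y), top at z = +12 mm. Origin at mid-width in the underside, at desk level. +x is the pressing direction, away from the robot within 21 degrees. Bed before the plate: x = -75..+15 mm. White guide lines along x at y = -16 and +16 mm. Behind the plate two grey pillars, 46 mm above the desk, at x = 50..64 mm.
- bed_mid (a point): point on the bed's top on the middle line between the guide lines, 27 mm before the faceplate's rest position; axes as the jig's. The scale strip (white, green, white, red) lies on the bed left of the plate, at jig y = 37..56 mm
- faceplate: blue upright plate of the jig, 70 mm wide, 8 thick, from 1.5 to 33.5 mm above the bed, sprung, sliding only along the jig's +x. Origin on its front face (toward -x), mid-width, at bed height: jig x = 15 mm at rest, plus its travel. Axes as the jig's. It resists with 2.5 N at the start and 0.5 N more per mm; end stop at 22 mm. The aim is about 10 mm of travel.
- faceplate_front (a point): middle of the plate's front face, 10 mm above the bed; moves with the plate. The black pointer on the plate's left end is level with this face: it is in the green from 6 to 14 mm of travel (5.5 to 9.5 N), in the red from 17 mm (11 N)
- beaker: clear beaker, 57 mm across, 66 mm high, bystander; origin in the middle of its underside
- petri_dish: clear petri dish, 55 mm across, 14 mm high, bystander; origin in the middle of its underside
- vial_amber: amber vial with a white cap, 22 mm across, 55 mm high, bystander; origin in the middle of its underside
- jar_white: white jar with a white cap, 34 mm across, 56 mm high, bystander; origin in the middle of its underside
- connector: green terminal block, 13x32x15 mm, bystander; origin in the middle of its underside
- clip_lime: lime binder clip, 30x19x27 mm, bystander; origin in the middle of its underside

How it is judged (in metres and radians):
On the way, in this order (a step that is already met when the one before it is completed fails the run):
1. the block is picked up, clear of the desk (height (world z) of block above 0.025 m and contact force between the fingers and block above 0.5 N), for 0.1 s.
2. the block is set on the bed between the guide lines, the plate not yet pushed back (z of block in the frame of jig between 0.009 and 0.015 m and angle between block's own z axis and vertical below 0.1 rad and angle between the y axis of block and the x axis of jig, either way round below 0.15 rad and y of block_center in the frame of jig between -0.007 and 0.007 m and x of block_center in the frame of jig between -0.065 and 0 m and distance between faceplate and bed_mid below 0.031 m).
At the end, for the whole second after the job is handed in: The block lies flat on the bed (within 3 mm and 0.1 rad), lengthwise along the pressing direction within 0.15 rad, its middle within 7 mm of the middle line; it alone pushes the faceplate back by 5.5 to 14.5 mm with 4.5 to 10.5 N, at rest, while the fingers still hold it and touch the plate nowhere (z of block in the frame of jig between 0.009 and 0.015 m and angle between block's own z axis and vertical below 0.1 rad and angle between the y axis of block and the x axis of jig, either way round below 0.15 rad and y of block_center in the frame of jig between -0.007 and 0.007 m and x of faceplate in the frame of bed_mid between 0.0325 and 0.0415 m and contact force between block and faceplate between 4.5 and 10.5 N and contact force between the fingers and block above 1 N and contact force between each of the arm, the fingers and faceplate below 0.3 N and linear speed of each of block, faceplate below 0.01 m/s); the arm keeps its last pose, push and grip.
It fails at once if the pointer went into the red: pressed too hard (x of faceplate in the frame of bed_mid above 0.045 m).
It fails at once if a bystander was moved by more than 25 mm (distance of any of beaker, petri_dish, vial_amber, jar_white, connector, clip_lime from where it was at the start of the episode above 0.025 m).
It also fails if it takes over 42 s, if anything falls off the work surface, if the arm or the gripper's body presses on something with over 40 N, if the wrist force passes 120 N, or if a joint passes its speed limit or range.

### The arm

A 6-joint arm with a two-finger parallel gripper is mounted at the origin on a cart in front of the work surface, level with it; the furniture and walls round the work are solid. World frame = base frame: x ahead of the robot, y to its left, z up, the work surface at z = 0. Lengths are in m, angles in degrees, forces in N, time in s.
With the tool pointing down it reaches from about 0.375 to 0.9 m from the base axis. Payload 3.1 kg.
Tool frame: the origin (TCP) lies at the very end of the fingers, on their centre line; the grasp point (between the pads) lies bot.hold_point_z behind it (bot.hold_point_z is the distance from the TCP to the grasp point, in m); z points along the fingers, y is the line along which they close (so a half turn about z gives the same grasp; the last joint's range is limited). The gripper opens to 87 mm and grips with 3 to 60 N. Pads are 19 mm wide; open, the fingers measure 117 mm over their backs; the gripper's body (75 mm by 190 mm) begins 51 mm behind the grasp point.
Start: joints at [65.976, 30.224, 82.088, -0, 67.689, -10.227], TCP at [0.149, 0.607, 0.191] pointing down, gripper open.
Joint ranges: [-176.69, 176.69], [-43.24, 126.21], [12.49, 139.97], [-82, 262], [0, 151.66], [-163.58, 163.58]. Speed limits (degrees/s): [159.86, 159.86, 180, 180, 180, 180].

### API

Orientations are given as a 3x3 rotation matrix whose columns are the frame's x, y, z axes.
In Python, from rig import bot gives the robot as it stands.
- The arm moves only by the tool apply_moves, never from a script. Its argument "plan" is one flat list of numbers, 4 for each row, row after row: the shift along the world's x, y, z normalised to -1 to 1, where 1 is 0.05 m, then the turn about the world's z normalised to -1 to 1, where 1 is 10 degrees. A call has 1 to 12 rows; each row shifts and turns the commanded pose from where the row before left it; what a row does not reach is not made up. A row lasts 1/8 s, in which the tool goes at most 62.5 mm and 10.7 degrees, less where a joint would pass 70% of its speed; a pose out of reach is approached as far as the arm can. A call with a number of a shift or a turn outside -1 to 1 is refused whole. A call with a gripper value outside its range is refused whole. "grip" is the closure, from -1 (fully open) to 1 (shut), so that 0 is half open, set as the call begins (left out, the last holds). The fingers move at their own pace and stop on an object; the grip force is fixed at half the most. Time passes only in rows, so rows that do not move let the fingers close. It gives the time, the measured TCP pose, the force, the opening and the grip force at its end, in the units of the state.
- bot.read_state(): the state, without advancing time (a new reading comes with each control period).
- bot.capture(name): name is "side" or "top"; returns (picture, depth): 384x512x3 uint8, red, green, blue; 384x512 float32, m along the optical axis (not along the pixel's ray), 0 where there is no reading.
- bot.camera_info(name): a dict with "vertical_fov" (degrees; the focal length in pixels is half the picture's height over the tangent of half this angle, whatever the lens; pixels are square), "cx", "cy" (the principal point, pixels), "k1" (the pictures are not rectified: a ray, as slopes to the right and down, at radius r is drawn at 1 + k1 r^2 times it, then the intrinsics apply), "rvec" (rotation vector, rad) and "tvec" (3), from world to camera coordinates, as OpenCV has them. Camera axes: x right, y down, z forward; pixel columns grow to the right and rows downward; lengths in m; the calibration is good to about 2 mm. A picture is of the moment at which its call begins. camera_info takes no time and is no camera call.
- bot.hand_in(): hands the job in; it is judged then, once.
Trained networks look in the newest picture that a camera, given by its name, has taken for a name from the list of things; names that differ only in an ending like _2 or _b are one class to them, and where a whole thing is asked for, a point or a joint stands for the part that bears it (a point fixed in the world has none). Each returns a list of dicts, best first, with "p" (0 to 1); they miss things now and then, are a little off and sometimes report something else, mostly with a low value. They report only what shows in the picture. A call takes as long as a camera call.
- bot.outline_of(camera, target): "mask" (384x512 bool, what is visible of it) and "xy" ([column, row] as shares, 0 to 1, of the picture: columns of its width, rows of its height, amid what is visible of it).
- bot.pinpoint(camera, target): "xy" ([column, row] as shares, 0 to 1, of the picture: columns of its width, rows of its height: a listed point, or the origin of a listed thing).
The state is a dict: "time_s": time; "joint_positions": joint angles; "qvel": joint speeds; "tau": joint torques, N m; "position": TCP position; "tcp_rot": TCP orientation; "force": force on the tool from outside, world axes, zero at the start; "moment": the same for the moment, N m; "opening": opening from 0.0 (shut) to 1.0 (fully open); "grasp_force": force on a finger pad.
Only numpy, scipy, OpenCV 4.12 (cv2) and the standard library are available. Lean on these libraries where they do the work, as an engineer would, in place of code of your own. Each camera call takes 0.05 s, during which the arm holds its last target. There are 200 camera calls.

## Working session

There is one attempt and no reset: what is moved stays moved. The work goes in short steps, Python scripts to look and compute and a tool call to move; the robot and the scene stay as the last step left them, time stands still between calls to the robot, and variables do not carry over. Pictures are saved under pics/ and viewed, at most 10 in all, crops included, and the job is handed in when it is done.

Besides the shell and the picture viewer there is one more tool, called after "Request:" by a JSON object that holds its "method" and its "body". apply_moves: Moves the arm, as the interface text tells. Its arguments: {"type":"object","properties":{"plan":{"type":"array","items":{"type":"number"}},"grip":{"type":"number"}},"required":["plan"]}

```bash
mkdir -p pics
cat > h.py <<'E'
import numpy as np, cv2
from rig import bot
def cam(n):
    c=bot.camera_info(n); f=192/np.tan(np.radians(c["vertical_fov"])/2)
    R=cv2.Rodrigues(np.array(c["rvec"],float))[0]; t=np.array(c["tvec"],float).ravel()
    return c,f,R,t
def rays(n,uv):
    c,f,R,t=cam(n); K=np.array([[f,0,c["cx"]],[0,f,c["cy"]],[0,0,1.]])
    p=cv2.undistortPoints(np.array(uv,float).reshape(-1,1,2),K,np.array([c["k1"],0,0,0,0.])).reshape(-1,2)
    return np.c_[p,np.ones(len(p))]
def on_z(n,uv,z):
    c,f,R,t=cam(n); d=rays(n,uv)@R; o=-R.T@t
    return o+d*((z-o[2])/d[:,2])[:,None]
def by_depth(n,uv,dep):
    c,f,R,t=cam(n); return (rays(n,uv)*np.array(dep)[:,None]-t)@R
def shot(n,f):
    p,d=bot.capture(n); cv2.imwrite("pics/"+f,p[:,:,::-1]); return p,d
def pin(n,k):
    r=bot.pinpoint(n,k); return [(round(a["p"],2),np.array(a["xy"])*[512,384]) for a in r[:2]]
E
python3 - <<'E'
from h import *
print(bot.hold_point_z)
for n in("top","side"):
    p,d=shot(n,n+"0.png"); np.save(n+"0.npy",d)
    c,f,R,t=cam(n); print(n,-R.T@t,R[2],f)
    for k in("block","block_center","jig","bed_mid","faceplate","faceplate_front"):
        print(k,[(a,b.round(1),on_z(n,[b],{"block":0,"block_center":.01,"jig":0,"bed_mid":.012,"faceplate":.012,"faceplate_front":.022}[k]).round(4)[0]) for a,b in pin(n,k)])
a=cv2.imread("pics/top0.png");cv2.imwrite("pics/top0b.png",cv2.resize(a,(800,600),interpolation=cv2.INTER_CUBIC))
E
```

```text
0.0187
top [ 0.34286566 -0.11297693  1.35405815] [ 0.16678629  0.01534809 -0.98587361] 493.74549037409287
block [(0.72, array([162.2, 158.4]), array([0.6534, 0.1782, 0.    ]))]
block_center [(0.46, array([162.6, 152.8]), array([0.6673, 0.1757, 0.01  ])), (0.3, array([215.6, 118.2]), array([0.7699, 0.0291, 0.01  ]))]
jig [(0.73, array([323.3, 161.6]), array([ 0.6497, -0.2765,  0.    ]))]
bed_mid [(0.84, array([325.1, 163.5]), array([ 0.6416, -0.2801,  0.012 ])), (0.57, array([326.5, 153.2]), array([ 0.671 , -0.2843,  0.012 ]))]
faceplate [(0.73, array([324.7, 152.1]), array([ 0.6742, -0.2793,  0.012 ])), (0.72, array([323.6, 155.4]), array([ 0.6647, -0.2761,  0.012 ]))]
faceplate_front [(0.75, array([323.9, 155.7]), array([ 0.6614, -0.2757,  0.022 ]))]
side [0.67301426 1.26689807 0.54583175] [-0.06908208 -0.93838353 -0.33862075] 448.4998084489661
block [(0.65, array([224.3, 253.3]), array([0.6629, 0.1883, 0.    ]))]
block_center [(0.46, array([223.7, 245.7]), array([0.6638, 0.1625, 0.01  ]))]
jig [(0.66, array([224. , 193.4]), array([ 0.6538, -0.2972,  0.    ]))]
bed_mid [(0.63, array([231.8, 194.9]), array([ 0.6268, -0.2437,  0.012 ])), (0.17, array([221.2, 192.4]), array([ 0.6642, -0.2746,  0.012 ]))]
faceplate [(0.62, array([220.6, 192.4]), array([ 0.6662, -0.2748,  0.012 ])), (0.24, array([223.2, 195.4]), array([ 0.6575, -0.241 ,  0.012 ]))]
faceplate_front [(0.65, array([221.1, 190.2]), array([ 0.6643, -0.27  ,  0.022 ])), (0.21, array([226.4, 251.6]), array([0.6577, 0.2226, 0.022 ]))]
```

View pics/top0b.png

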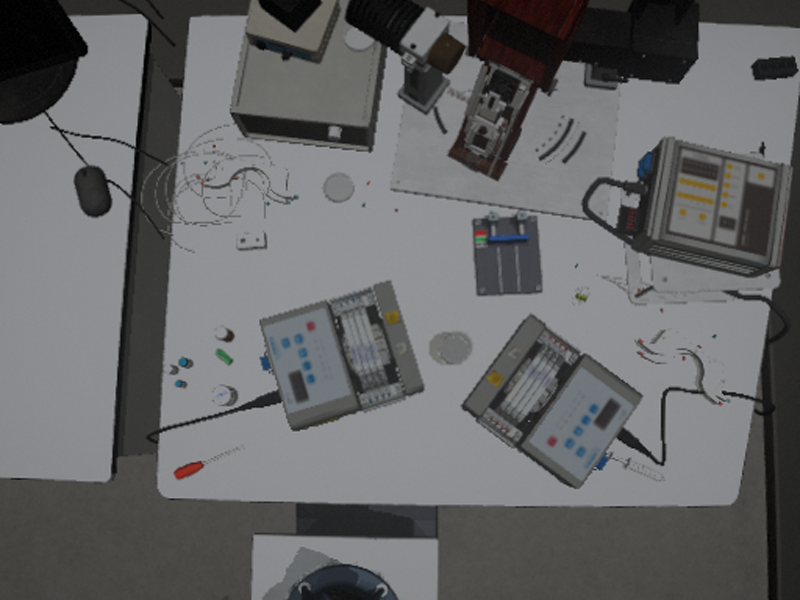

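View pics/side0.png

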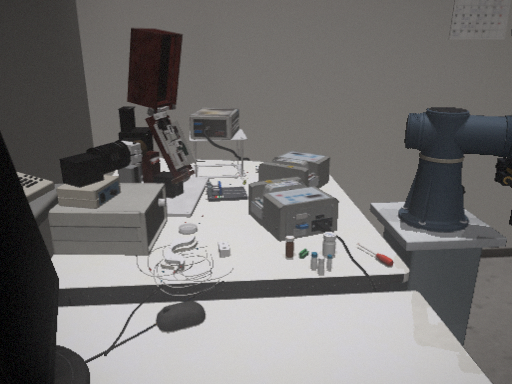

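The top view shows the block at about (161,153) px and the jig at about (324,163) px in 512-px coordinates. The instruments and bystanders sit nearer the robot. Next I take crops to get the yaws.

Run:
```python
from h import *
a=cv2.imread("pics/top0.png")
s=cv2.resize
b=s(a[138:168,142:182],(400,300),interpolation=cv2.INTER_CUBIC)
j=s(a[130:195,295:355],(400,433),interpolation=cv2.INTER_CUBIC)
o=np.zeros((433,800,3),np.uint8);o[:300,:400]=b;o[:,400:]=j
cv2.imwrite("pics/crop0.png",o)
for k in("block","faceplate","jig"):
    r=bot.outline_of("top",k)
    if r:
        m=r[0]["mask"].astype(np.uint8); ys,xs=np.nonzero(m)
        z={"block":.02,"faceplate":.0455,"jig":.012}[k]
        w=on_z("top",np.c_[xs,ys],z)[:,:2]
        print(k,r[0]["p"],len(xs),xs.min(),xs.max(),ys.min(),ys.max(),cv2.minAreaRect((w*1000).astype(np.float32)))
# heights
d=np.load("top0.npy")
ys,xs=np.mgrid[130:195,295:355]; P=by_depth("top",np.c_[xs.ravel(),ys.ravel()],d[ys,xs].ravel())
print("z bed pct",np.percentile(P[:,2],[5,25,50,75,95]).round(4))
```

```text
block 0.47 177 152 169 149 159 ((661.4271850585938, 179.34368896484375), (28.70843505859375, 48.89250946044922), 0.5582484602928162)
faceplate 0.68 149 312 337 145 156 ((667.2088012695312, -273.8584289550781), (27.96818733215332, 69.43794250488281), 11.081791877746582)
jig 0.81 2125 303 346 135 189 ((646.7433471679688, -277.77001953125), (152.9088134765625, 116.84832000732422), 1.9957581758499146)
z bed pct [-0.0037  0.0005  0.009   0.0131  0.0333]
```

View pics/crop0.png

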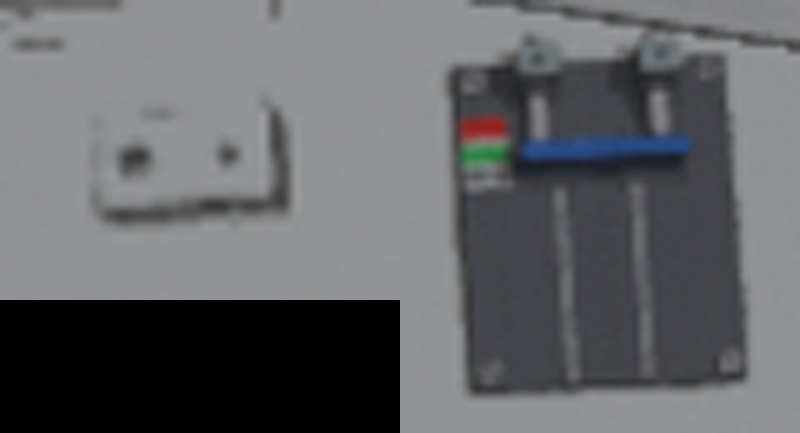

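The crop shows the block's bores at crop (135,158) and (229,153), so its long axis lies nearly along world y. The guide lines run (160,190)→(173,378) and (237,185)→(249,375) in the right-hand crop, and the pointer is below the green.

Run:
```python
from h import *
def px(p,s,o): return (np.array(p,float)+.5)/s-.5+o
L=on_z("top",px([[160,190],[173,378],[237,185],[249,375]],6.667,[295,130]),.012)[:,:2]
print(L.round(4)); 
for i in(0,2): v=L[i]-L[i+1]; print("line yaw",np.degrees(np.arctan2(v[1],v[0])))
C=on_z("top",px([[70,392],[346,376]],6.667,[295,130]),.012)[:,:2];v=C[0]-C[1];print("front edge",C,np.degrees(np.arctan2(-v[0],v[1])))
C=on_z("top",px([[122,160],[289,152]],6.667,[295,130]),.0455)[:,:2];v=C[0]-C[1];print("plate front top",C,np.degrees(np.arctan2(-v[0],v[1])))
B=on_z("top",px([[135,158],[229,153],[98,210],[272,202],[96,120],[265,105]],10,[142,138]),.02)[:,:2];print(B.round(4))
# edge refine bed: white lines via gray, in px
g=cv2.cvtColor(cv2.imread("pics/top0.png"),6).astype(float)
for c0,c1 in((316,325),(328,336)):
    pts=[]
    for r in range(161,185):
        s=g[r,c0:c1]; w=np.clip(s-np.median(s)-3,0,None); pts.append([(w*np.arange(c0,c1)).sum()/w.sum(),r])
    W=on_z("top",pts,.012)[:,:2]; vx,vy,x,y=cv2.fitLine(W.astype(np.float32),cv2.DIST_HUBER,0,.001,.001).ravel()
    print("line",np.degrees(np.arctan(vy/vx)),x,y)
```

```text
[[ 0.6568 -0.262 ]
 [ 0.5771 -0.2669]
 [ 0.6594 -0.2943]
 [ 0.5788 -0.2984]]
line yaw 3.509133696707908
line yaw 2.941091855684623
front edge [[ 0.57066465 -0.22419421]
 [ 0.57889826 -0.33878376]] 4.10981796976401
plate front top [[ 0.66132098 -0.24282238]
 [ 0.66567572 -0.31126027]] 3.640853883579649
[[0.6631 0.1949]
 [0.6648 0.1683]
 [0.6481 0.2045]
 [0.6509 0.1555]
 [0.674  0.2065]
 [0.6787 0.1588]]
line 3.9392824 0.62464297 -0.26373556
line 2.9697607 0.6115043 -0.29648253
```

Run:
```python
from h import *
d=np.load("top0.npy"); ys,xs=np.mgrid[0:384,0:512]; ok=d>0
P=by_depth("top",np.c_[xs[ok],ys[ok]],d[ok])
X=np.arange(.3,1.0,.05);Y=np.arange(.65,-.5,-.05)
print("x\\y  "," ".join("%4d"%round(y*100) for y in Y))
for x in X[::-1]:
    print("%.2f "%x," ".join("%4d"%(lambda q:round(1000*q.max()) if len(q) else -99)(P[(abs(P[:,0]-x)<.025)&(abs(P[:,1]-y)<.025),2]) for y in Y))
s=bot.read_state();print(s["position"],s["tcp_rot"],s["opening"],s["force"])
```

```text
x\y     65   60   55   50   45   40   35   30   25   20   15   10    5    0   -5  -10  -15  -20  -25  -30  -35  -40  -45
0.95   136  223  200  122   10    8    4    8    7  140  187  190  189  217  246  252  241  233  351   13  179  184  205
0.90    23   21   14   13   12    9    7    7   21  137  137  138  136  136  136  244  237  447  364  354  463   21   23
0.85    12   10   14   13   13   16   10   18   20  137  138  139  139  139  139   23  538  543  351  538  484   22   23
0.80    12   11   11   41   36   16   22   19   26   27   26   23   20   18   20   24  108  558  561  563   24   26   26
0.75    11   11   11   45   41   13   20   20   25   18   26   27   19   18   20   22   23  120  209  554   25  211  242
0.70    13   10   13   35   34   15   21   20   22   23   23    7    8    8    9    9    8   18   50   53   19  220  260
0.65    11   11   11   11   13   10   16   18    6   26   26    8    7    8    8   10    8   22   51   50   17  166  265
0.60    11   10   10   10   12   11    5    8    9    8    8    8    7    7    7    6    9   15   20   20   23   25  261
0.55     9 
[... 260 characters left out ...]
2   10    6   46   18   20  114  119  121  125  128  119   71   71  119  124  124  118  111
0.40     8   12   12   12   11    9    5   47   50   63   52  119  121  118  125  117  118  118  125  127  123  119  120
0.35     9   10   10   11   12   10    9   19   37   61   52  119  118  117  106    9   10  115  122  125  121  120  118
0.30     8   11   12   11   12    9   14   13   14   14    8    8    8    8    9    6    8    8   67  120  121  119  119
[0.14901857 0.60697938 0.19128447] [[-9.71157629e-01  2.38438376e-01  1.16087745e-05]
 [ 2.38438376e-01  9.71157625e-01  8.53806245e-05]
 [ 9.08406757e-06  8.56860222e-05 -9.99999996e-01]] 1.0011837380403004 [ 0.44395116 -0.6782196  -0.36680926]
```

Run:
```python
from h import *
d=np.load("top0.npy"); ys,xs=np.mgrid[0:384,0:512]; ok=d>0
P=by_depth("top",np.c_[xs[ok],ys[ok]],d[ok]); H=P[P[:,2]>.065]
for name,c,a in(("pick",(.663,.181),4),("place",(.625,-.280),-86.5),("press",(.65,-.278),-86.5)):
    a=np.radians(a);r=np.array([[np.cos(a),np.sin(a)],[-np.sin(a),np.cos(a)]])
    q=(H[:,:2]-c)@r.T; e=np.hypot(*np.clip(abs(q)-[.095,.0375],0,None).T)
    i=np.argsort(e)[:5]; print(name,[(e[k].round(4),H[k].round(3).tolist(),q[k].round(3).tolist()) for k in i])
```

```text
pick [(np.float64(0.0574), [0.517, 0.116, 0.108], [-0.15, -0.054]), (np.float64(0.0576), [0.52, 0.109, 0.105], [-0.147, -0.062]), (np.float64(0.0576), [0.515, 0.124, 0.107], [-0.152, -0.046]), (np.float64(0.058), [0.515, 0.122, 0.105], [-0.152, -0.049]), (np.float64(0.0581), [0.517, 0.114, 0.106], [-0.15, -0.057])]
place [(np.float64(0.0167), [0.68, -0.385, 0.165], [0.108, 0.048]), (np.float64(0.0177), [0.678, -0.387, 0.163], [0.11, 0.046]), (np.float64(0.018), [0.682, -0.384, 0.166], [0.107, 0.05]), (np.float64(0.018), [0.676, -0.389, 0.168], [0.112, 0.045]), (np.float64(0.018), [0.684, -0.381, 0.168], [0.105, 0.053])]
press [(np.float64(0.0069), [0.694, -0.377, 0.176], [0.102, 0.038]), (np.float64(0.0081), [0.691, -0.379, 0.181], [0.103, 0.034]), (np.float64(0.0082), [0.693, -0.379, 0.181], [0.103, 0.037]), (np.float64(0.0095), [0.685, -0.381, 0.172], [0.105, 0.029]), (np.float64(0.0096), [0.69, -0.38, 0.174], [0.105, 0.034])]
```

Request:
{"method": "apply_moves", "body": {"plan": [0.86,-0.72,0,-0.6,0.86,-0.72,0,-0.6,0.86,-0.72,0,-0.6,0.86,-0.72,0,-0.6,0.86,-0.72,0,-0.6,0.86,-0.72,0,-0.6,0.86,-0.72,0,-0.6,0.86,-0.72,0,-0.6,0.86,-0.72,0,-0.6,0.86,-0.72,0,-0.6,0.86,-0.72,0,-0.6,0.82,-0.76,0,-0.62], "grip": -1}}

```text
time_s: 2.35
position: [0.6645, 0.1717, 0.1913]
tcp_rot: [[-0.066, 0.998, 0.0], [0.998, 0.066, 0.0], [0.0, 0.0, -1.0]]
force: [0.0, 0.2, -0.1]
opening: 1.002
grasp_force: 0.0
```

Request:
{"method": "apply_moves", "body": {"plan": [0,0.02,-0.9,0,0,0,-0.9,0,0,0,-0.9,0,0,0,-0.5,0,0,0,-0.4,0,0,0,-0.16,0,0,0,0,0,0,0,0,0]}}

```text
time_s: 3.35
position: [0.6641, 0.1741, 0.0046]
tcp_rot: [[-0.07, 0.998, 0.003], [0.998, 0.07, 0.0], [0.0, 0.003, -1.0]]
force: [1.2, -0.5, -0.2]
opening: 1.0
grasp_force: 0.0
```

Request:
{"method": "apply_moves", "body": {"plan": [0,0,0,0,0,0,0,0,0,0,0,0,0,0,0,0,0,0,0,0,0,0,0,0,0,0,0,0,0,0,0,0], "grip": 1}}

```text
time_s: 4.35
position: [0.663, 0.174, 0.0032]
tcp_rot: [[-0.07, 0.998, -0.0], [0.998, 0.07, 0.0], [0.0, -0.0, -1.0]]
force: [-0.5, -0.5, -0.3]
opening: 0.175
grasp_force: 0.0
```

Run:
```python
from h import *
p,d=shot("top","t1.png"); q,_=shot("side","s1.png")
o=np.hstack([cv2.resize(p[115:205,110:210],(400,360),interpolation=2),cv2.resize(q[200:290,170:270],(400,360),interpolation=2)])
cv2.imwrite("pics/c1.png",o[:,:,::-1])
for n in("top","side"):print(n,[(a,b.round(1)) for a,b in pin(n,"block")])
s=bot.read_state();print(s["opening"],s["grasp_force"])
```

```text
top []
side [(0.58, array([225.2, 252.7]))]
0.030095023592994968 0.0
```

View pics/c1.png

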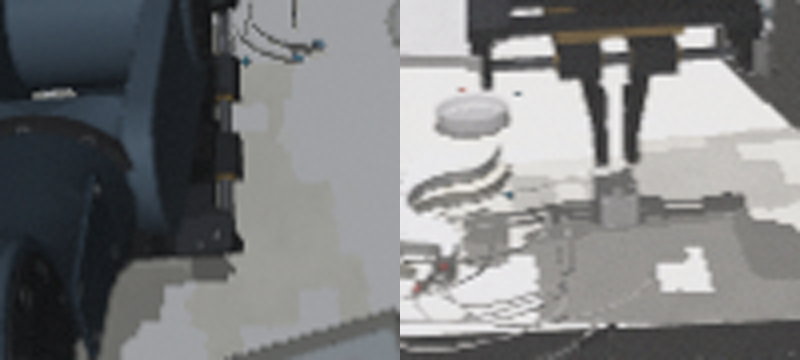

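Run:
```python
from h import *
def proj(n,P):
    c,f,R,t=cam(n); K=np.array([[f,0,c["cx"]],[0,f,c["cy"]],[0,0,1.]])
    return cv2.projectPoints(np.array(P,float).reshape(-1,1,3),np.array(c["rvec"],float),np.array(t),K,np.array([c["k1"],0,0,0,0.]))[0].reshape(-1,2)
q,_=shot("side","s2.png")
pts=[[.663,.174,.003],[.663,.174,.04]]+[[.663+a,.181+b,z] for a in(-.013,.013) for b in(-.025,.025) for z in(0,.02)]
for n in("side","top"): print(n,proj(n,pts).round(1).tolist())
o=np.hstack([cv2.resize(cv2.imread("pics/%s.png"%k)[225:275,200:250],(390,390),interpolation=cv2.INTER_CUBIC) for k in("side0","s2")])
cv2.imwrite("pics/c2.png",o)
```

```text
side [[224.1, 249.9], [223.8, 237.4], [228.8, 247.8], [228.6, 241.1], [229.4, 256.1], [229.2, 249.3], [219.3, 248.1], [219.1, 241.5], [219.5, 256.5], [219.3, 249.7]]
top [[163.6, 154.9], [161.0, 151.7], [169.9, 159.7], [168.6, 158.1], [152.4, 159.5], [150.9, 157.9], [170.3, 150.7], [169.0, 149.0], [152.9, 150.6], [151.4, 148.8]]
```

View pics/c2.png

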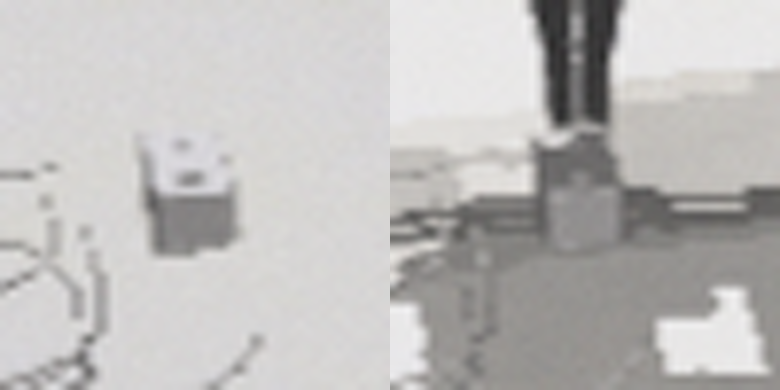

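Run:
```python
from h import *
p,d=bot.capture("side")
for r in(228,232,236,239,240,241,242,243,245,248,252):
    c=np.array([219,221,223,224,225,227]);P=by_depth("side",np.c_[c,c*0+r],d[r,c]);print(r,P.round(3).tolist(),p[r,c].mean(1).round())
s=bot.read_state();print(s["position"],s["opening"],s["joint_positions"])
```

```text
228 [[0.675, 0.188, 0.074], [0.67, 0.184, 0.072], [0.663, 0.019, -0.0], [0.662, 0.185, 0.072], [0.659, 0.189, 0.074], [0.654, 0.186, 0.072]] [101.  57. 107. 101.  57.  57.]
232 [[0.675, 0.184, 0.061], [0.67, 0.182, 0.06], [0.665, 0.167, 0.053], [0.662, 0.185, 0.061], [0.66, 0.181, 0.059], [0.654, 0.186, 0.061]] [192.  54.  74.  72.  61.  72.]
236 [[0.676, 0.075, -0.001], [0.67, 0.189, 0.051], [0.665, 0.189, 0.051], [0.663, 0.184, 0.049], [0.66, 0.185, 0.049], [0.655, 0.188, 0.05]] [191.  58.  62.  57.  61.  99.]
239 [[0.676, 0.097, -0.0], [0.671, 0.186, 0.041], [0.665, 0.182, 0.039], [0.663, 0.185, 0.04], [0.66, 0.182, 0.039], [0.655, 0.189, 0.042]] [224.  60. 105.  99.  59.  98.]
240 [[0.676, 0.108, 0.002], [0.671, 0.185, 0.038], [0.665, 0.184, 0.037], [0.663, 0.184, 0.037], [0.66, 0.188, 0.039], [0.655, 0.185, 0.037]] [222.  84. 110. 112.  89.  97.]
241 [[0.676, 0.117, 0.003], [0.671, 0.188, 0.036], [0.665, 0.112, 0.0], [0.662, 0.115, 0.001], [0.659, 0.116, 0.002], [0.654, 0.109, -0.002]] [221. 145. 134. 151. 164. 163.]
242 [[0.676, 0.161, 0.021], [0.671, 0.161, 0.021], [0.665, 0.1
[... 252 characters left out ...]
6. 200. 123. 120. 110. 128.]
245 [[0.676, 0.178, 0.02], [0.671, 0.181, 0.021], [0.666, 0.177, 0.019], [0.663, 0.18, 0.021], [0.66, 0.179, 0.02], [0.655, 0.18, 0.02]] [106. 107. 108. 104. 106. 108.]
248 [[0.677, 0.196, 0.02], [0.671, 0.197, 0.02], [0.666, 0.189, 0.016], [0.663, 0.189, 0.016], [0.661, 0.191, 0.017], [0.656, 0.199, 0.021]] [106. 111. 130. 139. 128. 113.]
252 [[0.677, 0.202, 0.011], [0.672, 0.203, 0.011], [0.666, 0.209, 0.015], [0.673, 1.267, 0.546], [0.661, 0.207, 0.013], [0.656, 0.208, 0.013]] [ 95. 143. 145. 142. 144. 146.]
[0.66299388 0.17396337 0.00324592] 0.010081638417413802 [ 5.38309121e+00  4.77867306e+01  7.97824694e+01 -4.93529957e-04
  5.24326349e+01  1.37751972e+00]
```

The fingers closed above the block. Side depth puts their tips at z≈0.035, although the TCP reads 0.003. I open again and measure the tips directly.

Request:
{"method": "apply_moves", "body": {"plan": [0,0,0,0,0,0,0,0,0,0,0,0,0,0,0,0,0,0,0,0,0,0,0,0,0,0,0,0,0,0,0,0,0,0,0,0,0,0,0,0], "grip": -1}}

```text
time_s: 5.9
position: [0.663, 0.174, 0.0032]
tcp_rot: [[-0.07, 0.998, -0.0], [0.998, 0.07, -0.0], [-0.0, -0.0, -1.0]]
force: [0.5, 0.5, -0.1]
opening: 0.983
grasp_force: 0.0
```

Run:
```python
from h import *
p,d=shot("side","s3.png")
cv2.imwrite("pics/c3.png",cv2.resize(p[195:275,180:270,::-1],(720,640))[:600])
ys,xs=np.mgrid[215:262,190:260];P=by_depth("side",np.c_[xs.ravel(),ys.ravel()],d[ys,xs].ravel()); g=p[ys,xs].mean(2).ravel()
m=(g<75)&(abs(P[:,1]-.18)<.03)&(abs(P[:,0]-.663)<.09)
for lo in np.arange(.0,.08,.008):
    k=m&(P[:,2]>=lo)&(P[:,2]<lo+.008); q=P[k]
    print(round(lo,3),len(q),(np.percentile(q[:,0],[0,25,50,75,100]).round(3),np.median(q[:,1]).round(3)) if len(q) else "")
s=bot.read_state();print(s["position"],s["opening"],s["time_s"])
```

```text
0.0 0 
0.008 0 
0.016 0 
0.024 0 
0.032 2 (array([0.71, 0.71, 0.71, 0.71, 0.71]), np.float64(0.187))
0.04 14 (array([0.615, 0.617, 0.619, 0.71 , 0.713]), np.float64(0.184))
0.048 13 (array([0.615, 0.617, 0.62 , 0.71 , 0.712]), np.float64(0.184))
0.056 14 (array([0.615, 0.617, 0.62 , 0.709, 0.712]), np.float64(0.184))
0.064 18 (array([0.612, 0.615, 0.62 , 0.711, 0.714]), np.float64(0.187))
0.072 23 (array([0.609, 0.614, 0.62 , 0.712, 0.716]), np.float64(0.183))
[0.66302042 0.17394843 0.00323546] 0.9922372036881704 5.95
```

View pics/c3.png

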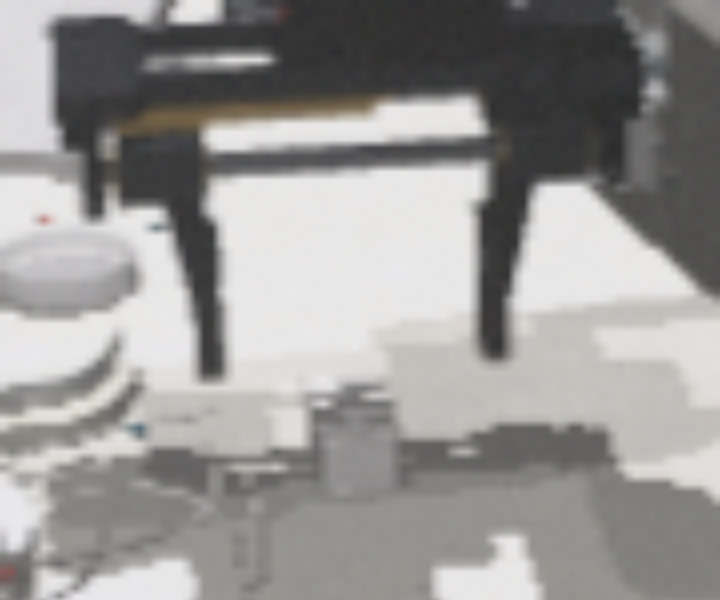

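The image shows both open fingertips about 31 mm higher than the TCP reading, at px (206,242) and (241,240), and the block untouched between them. I descend by that amount, watching the force.

Request:
{"method": "apply_moves", "body": {"plan": [0,0,-0.2,0,0,0,-0.2,0,0,0,-0.12,0,0,0,0,0,0,0,0,0]}}

```text
time_s: 6.58
position: [0.6632, 0.174, -0.0227]
tcp_rot: [[-0.07, 0.998, 0.0], [0.998, 0.07, 0.0], [0.0, 0.0, -1.0]]
force: [-0.2, 0.3, 0.0]
opening: 1.002
grasp_force: 0.0
```

Run:
```python
from h import *
p,d=shot("side","s4.png")
ys,xs=np.mgrid[215:262,190:260];P=by_depth("side",np.c_[xs.ravel(),ys.ravel()],d[ys,xs].ravel()); g=p[ys,xs].mean(2).ravel()
m=(g<75)&(abs(P[:,1]-.18)<.015)&(abs(P[:,0]-.663)<.09)
for s in(-1,1):
    q=P[m&(s*(P[:,0]-.663)>0)]; print(np.sort(q[:,2])[:6].round(4))
```

```text
[0.009  0.0126 0.0129 0.0134 0.0139 0.0148]
[0.0106 0.0134 0.0137 0.0176 0.0176 0.0186]
```

Tips are at about 8 mm, consistent with the offset. I go down another 4 mm and grip.

Request:
{"method": "apply_moves", "body": {"plan": [0,0,-0.08,0,0,0,0,0]}}

```text
time_s: 6.88
position: [0.6628, 0.1739, -0.0269]
tcp_rot: [[-0.07, 0.998, -0.0], [0.998, 0.07, -0.0], [-0.0, -0.0, -1.0]]
force: [-0.3, 0.6, -0.0]
opening: 1.0
grasp_force: 0.0
```

Request:
{"method": "apply_moves", "body": {"plan": [0,0,0,0,0,0,0,0,0,0,0,0,0,0,0,0,0,0,0,0,0,0,0,0,0,0,0,0,0,0,0,0,0,0,0,0], "grip": 1}}

```text
time_s: 8.0
position: [0.6631, 0.1739, -0.0267]
tcp_rot: [[-0.07, 0.998, 0.0], [0.998, 0.07, -0.0], [-0.0, 0.0, -1.0]]
force: [0.1, 0.3, -0.4]
opening: 0.301
grasp_force: 30.0
```

Request:
{"method": "apply_moves", "body": {"plan": [0,0,0.4,0,0,0,0.8,0,0,0,0.9,0,0,0,0.9,0,0,0,0.4,0,0,0,0,0]}}

```text
time_s: 8.75
position: [0.6646, 0.1742, 0.1469]
tcp_rot: [[-0.07, 0.998, 0.006], [0.998, 0.07, 0.001], [0.0, 0.006, -1.0]]
force: [0.1, 0.1, -1.2]
opening: 0.297
grasp_force: 30.0
```

Request:
{"method": "apply_moves", "body": {"plan": [-0.08,-0.757,0,-0.76,-0.08,-0.757,0,-0.76,-0.08,-0.757,0,-0.76,-0.08,-0.757,0,-0.76,-0.08,-0.757,0,-0.76,-0.08,-0.757,0,-0.76,-0.08,-0.757,0,-0.76,-0.08,-0.757,0,-0.76,-0.08,-0.757,0,-0.76,-0.08,-0.757,0,-0.76,-0.08,-0.757,0,-0.76,-0.08,-0.757,0,-0.76]}}

```text
time_s: 10.25
position: [0.6137, -0.2807, 0.1417]
tcp_rot: [[0.999, 0.044, -0.003], [0.044, -0.999, 0.002], [-0.003, -0.002, -1.0]]
force: [-0.5, 0.1, -1.4]
opening: 0.294
grasp_force: 30.0
```

Request:
{"method": "apply_moves", "body": {"plan": [0,0,-0.6,0.08,0,0,-0.8,0,0,0,-0.8,0,0,0,-0.5,0,0,0,-0.2,0,0,0,0,0,0,0,0,0]}}

```text
time_s: 11.12
position: [0.6159, -0.2808, -0.0006]
tcp_rot: [[0.998, 0.063, 0.002], [0.063, -0.998, -0.001], [0.002, 0.001, -1.0]]
force: [1.0, 0.2, -0.9]
opening: 0.301
grasp_force: 30.0
```

Run:
```python
from h import *
p,d=shot("top","t5.png"); q,e=shot("side","s5.png")
o=np.hstack([cv2.resize(p[130:200,290:360],(400,400),interpolation=2),cv2.resize(q[160:215,195:250],(400,400),interpolation=2)])
cv2.imwrite("pics/c5.png",o[:,:,::-1])
for n in("top","side"):
  for k,z in(("block",.018),("block_center",.028)):print(n,k,[(a,b.round(1),on_z(n,[b],z).round(4)) for a,b in pin(n,k)])
```

```text
top block []
top block_center []
side block [(0.57, array([231.6, 189.1]), array([[ 0.6257, -0.291 ,  0.018 ]]))]
side block_center [(0.43, array([230.6, 184. ]), array([[ 0.6281, -0.3205,  0.028 ]]))]
```

View pics/c5.png

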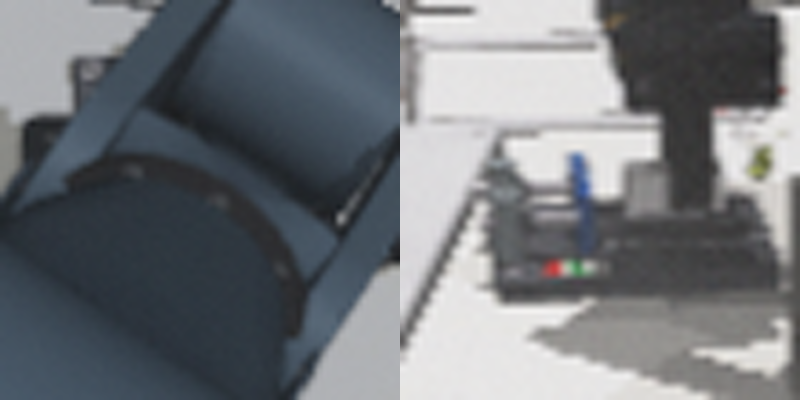

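The top view is occluded by the arm. The side view shows the block about 20 px (crop) short of the blue plate and slightly above the bed. I lower it gently.

Request:
{"method": "apply_moves", "body": {"plan": [0,0,-0.1,0,0,0,-0.1,0,0,0,-0.04,0,0,0,0,0,0,0,0,0]}}

```text
time_s: 12.05
position: [0.6151, -0.2803, -0.0138]
tcp_rot: [[0.998, 0.063, 0.0], [0.063, -0.998, -0.0], [0.0, 0.0, -1.0]]
force: [-0.4, -1.0, -0.5]
opening: 0.295
grasp_force: 30.0
```

Request:
{"method": "apply_moves", "body": {"plan": [0,0,-0.02,0,0,0,0,0,0,0,0,0]}}

```text
time_s: 12.42
position: [0.615, -0.2802, -0.0147]
tcp_rot: [[0.998, 0.063, 0.0], [0.063, -0.998, -0.0], [0.0, 0.0, -1.0]]
force: [0.7, 0.3, -1.3]
opening: 0.295
grasp_force: 30.0
```

Run:
```python
from h import *
p,e=shot("side","s6.png")
s=bot.read_state();print(s["position"],s["force"])
ys,xs=np.mgrid[175:200,215:240];P=by_depth("side",np.c_[xs.ravel(),ys.ravel()],e[ys,xs].ravel());rgb=p[ys,xs].reshape(-1,3).astype(int)
blue=rgb[:,2]-rgb[:,0]>40; print("plate",len(P[blue]),np.median(P[blue],0).round(4))
g=rgb.mean(1).reshape(25,25).round().astype(int)
print("cols",list(range(215,240)))
for r in range(25): print(175+r,g[r].tolist())
print(P.reshape(25,25,3)[[6,8,10,12],:,:][:,10:20].round(3).tolist())
```

```text
[ 0.61499177 -0.28025057 -0.01471083] [-0.25284633 -0.03122507 -0.43629327]
plate 10 [ 0.6709 -0.2695  0.0462]
cols [215, 216, 217, 218, 219, 220, 221, 222, 223, 224, 225, 226, 227, 228, 229, 230, 231, 232, 233, 234, 235, 236, 237, 238, 239]
175 [226, 226, 226, 228, 226, 226, 225, 204, 177, 178, 178, 130, 66, 73, 65, 57, 54, 56, 55, 53, 56, 53, 53, 50, 52]
176 [212, 213, 208, 210, 210, 211, 211, 208, 206, 208, 207, 148, 66, 72, 70, 56, 55, 55, 57, 53, 55, 52, 50, 57, 50]
177 [182, 183, 183, 182, 181, 180, 177, 171, 172, 170, 162, 116, 56, 73, 67, 58, 54, 56, 60, 53, 54, 54, 55, 52, 55]
178 [228, 228, 228, 227, 226, 227, 227, 227, 228, 226, 194, 115, 59, 57, 61, 59, 60, 56, 54, 56, 55, 53, 54, 62, 68]
179 [228, 227, 227, 226, 227, 228, 227, 227, 229, 228, 226, 180, 107, 113, 114, 99, 78, 60, 53, 58, 53, 54, 56, 119, 147]
180 [227, 227, 225, 224, 222, 225, 228, 228, 226, 230, 228, 228, 227, 228, 226, 185, 100, 58, 57, 57, 56, 54, 57, 183, 228]
181 [227, 228, 209, 162, 138, 193, 226, 228, 229, 227, 228, 228, 229, 226, 227, 187, 95, 57, 58, 60, 54, 55, 53, 183, 227]
182 [228, 229, 209, 1
[... 2300 characters left out ...]
 -0.0], [0.643, -0.425, -0.001], [0.64, -0.41, 0.003], [0.635, -0.419, 0.0], [0.632, -0.407, 0.004], [0.628, -0.413, 0.002], [0.627, -0.291, 0.042], [0.625, -0.256, 0.053], [0.621, -0.252, 0.054], [0.618, -0.251, 0.054]], [[0.648, -0.397, -0.0], [0.644, -0.398, -0.001], [0.64, -0.384, 0.004], [0.636, -0.402, -0.002], [0.632, -0.388, 0.002], [0.629, -0.385, 0.003], [0.628, -0.288, 0.035], [0.625, -0.259, 0.044], [0.621, -0.261, 0.043], [0.618, -0.255, 0.045]], [[0.65, -0.28, 0.03], [0.646, -0.278, 0.031], [0.643, -0.278, 0.031], [0.639, -0.279, 0.03], [0.635, -0.275, 0.032], [0.632, -0.272, 0.033], [0.628, -0.27, 0.033], [0.625, -0.258, 0.037], [0.622, -0.253, 0.039], [0.618, -0.258, 0.037]]]
```

Request:
{"method": "apply_moves", "body": {"plan": [0,0,-0.01,0,0.08,0.005,0,0,0.08,0.005,0,0,0.08,0.005,0,0,0,0,0,0,0,0,0,0]}}

```text
time_s: 13.22
position: [0.628, -0.2797, -0.0148]
tcp_rot: [[0.998, 0.063, 0.002], [0.063, -0.998, -0.001], [0.002, 0.001, -1.0]]
force: [-0.2, 0.7, 4.4]
opening: 0.298
grasp_force: 30.0
```

Request:
{"method": "apply_moves", "body": {"plan": [0.04,0.002,0,0,0.04,0.002,0,0,0.04,0.002,0,0,0,0,0,0,0,0,0,0,0,0,0,0]}}

```text
time_s: 13.98
position: [0.6325, -0.2793, -0.0148]
tcp_rot: [[0.998, 0.063, -0.001], [0.063, -0.998, -0.0], [-0.001, 0.0, -1.0]]
force: [-3.7, -0.4, 6.7]
opening: 0.298
grasp_force: 30.0
```

Request:
{"method": "apply_moves", "body": {"plan": [0.04,0.002,0,0,0.04,0.002,0,0,0,0,0,0,0,0,0,0,0,0,0,0]}}

```text
time_s: 14.6
position: [0.6346, -0.2792, -0.0148]
tcp_rot: [[0.998, 0.063, -0.005], [0.063, -0.998, 0.0], [-0.005, -0.001, -1.0]]
force: [-7.2, -1.7, 9.4]
opening: 0.295
grasp_force: 30.0
```

```bash
cat > f.py <<'E'
from h import *
p,e=shot("side","s7.png"); F=[]
for i in range(8): bot.capture("side"); F.append(bot.read_state()["force"])
s=bot.read_state();print(s["time_s"],s["position"],np.mean(F,0).round(2),np.std(F,0).round(2))
cv2.imwrite("pics/c7.png",cv2.resize(p[170:205,205:250,::-1],(720,560),interpolation=cv2.INTER_CUBIC))
E
python3 f.py
```

```text
15.05 [ 0.63457784 -0.27918262 -0.01474978] [-7.42 -0.69  8.91] [0.42 0.2  0.61]
```

View pics/c7.png

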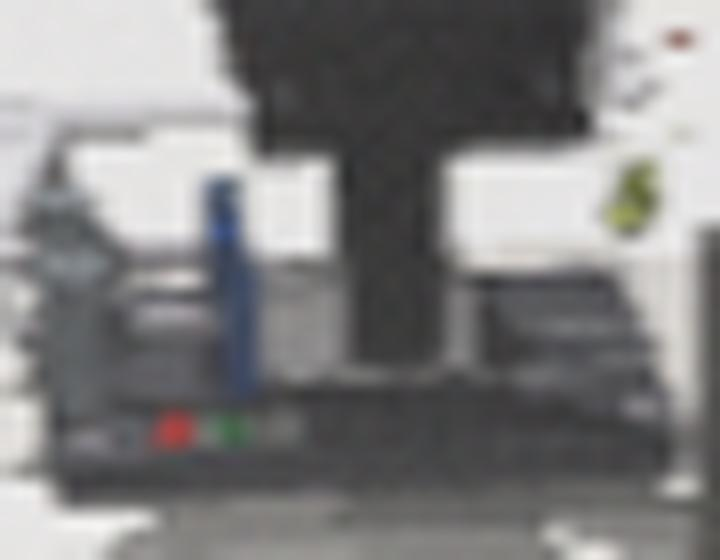

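The block is against the plate and the plate is moving back, with the pointer near the start of the green at crop (250,430). Bed reaction has risen to 9 N, so I relieve it slightly and push a little more.

Request:
{"method": "apply_moves", "body": {"plan": [0,0,0.016,0,0.03,0.002,0,0,0.03,0.002,0,0,0,0,0,0,0,0,0,0,0,0,0,0]}}

```text
time_s: 15.8
position: [0.637, -0.279, -0.0148]
tcp_rot: [[0.998, 0.063, -0.006], [0.063, -0.998, 0.001], [-0.006, -0.001, -1.0]]
force: [-8.2, -2.6, 4.7]
opening: 0.295
grasp_force: 30.0
```

```bash
cat >> f.py <<'E'
a=cv2.imread("pics/s6.png").astype(float);b=p[:,:,::-1].astype(float)
def blue(i,lo=181,hi=185):
    w=np.clip(i[lo:hi,214:226,0]-i[lo:hi,214:226,2]-8,0,None)  # B-R
    return (w.sum(0)*np.arange(214,226)).sum()/w.sum(),w.sum()
c0,c1=blue(a),blue(b); print(c0,c1)
W=on_z("side",[[c0[0],183],[c1[0],183]],.042);print("travel est by shift mm",1000*(W[1]-W[0])[0],W.round(4).tolist())
E
python3 f.py
```

```text
16.25 [ 0.63700894 -0.27898705 -0.01475146] [-6.96 -1.58  6.15] [0.4  0.52 0.5 ]
(np.float64(219.12107623318386), np.float64(446.0)) (np.float64(217.68444444444444), np.float64(225.0))
travel est by shift mm 5.2229581962248695 [[0.6706, -0.2931, 0.042], [0.6758, -0.2936, 0.042]]
```

Request:
{"method": "apply_moves", "body": {"plan": [0,0,0.01,0,0.03,0.002,0,0,0.03,0.002,0,0,0.03,0.002,0,0,0,0,0,0,0,0,0,0,0,0,0,0]}}

```text
time_s: 17.12
position: [0.6406, -0.2787, -0.0147]
tcp_rot: [[0.998, 0.063, -0.008], [0.063, -0.998, 0.001], [-0.008, -0.002, -1.0]]
force: [-8.9, -2.0, 5.1]
opening: 0.298
grasp_force: 30.0
```

```bash
python3 f.py
```

```text
17.575 [ 0.64058452 -0.27872077 -0.01473375] [-8.28 -1.97  5.26] [0.27 0.4  0.4 ]
(np.float64(219.12107623318386), np.float64(446.0)) (np.float64(216.70338983050848), np.float64(236.0))
travel est by shift mm 8.789958713797287 [[0.6706, -0.2931, 0.042], [0.6794, -0.2939, 0.042]]
```

View pics/c7.png

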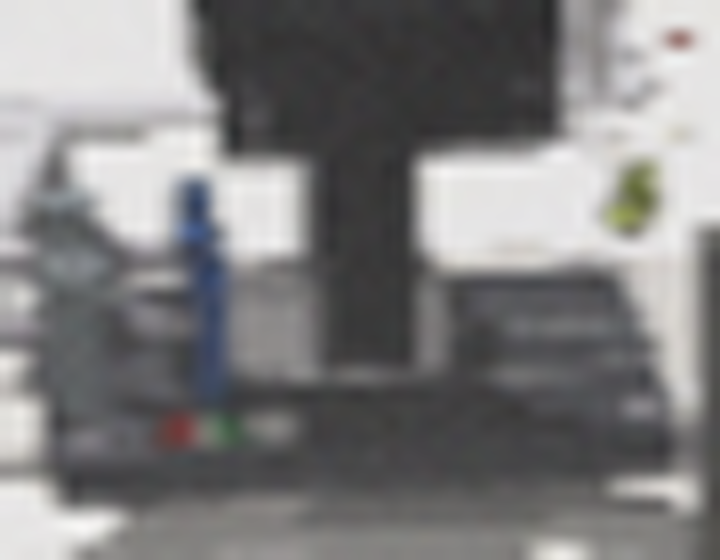

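The plate is back about 9 mm, the pointer is in the green around crop (225,430), and the block is flat and aligned with about 8 N steady. I hand in.

```bash
python3 -c "
from rig import bot
print(bot.hand_in())"
```

```text
the job is handed in; nothing more can be done
None
```

I handed the job in with the gripper holding the block flat on the jig bed, pressed squarely on the plate at about 9 mm travel (pointer in the green, roughly 8 N measured at the wrist, including bed friction); the hand-in returned no verdict.

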